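Clear the load gauge and zero its peak pointer

ROBOT

A 7-joint arm with a two-finger parallel gripper is mounted at the origin on the work surface. World frame = base frame: x ahead of the robot, y to its left, z up, the work surface at z = 0. Lengths are in mm, angles in rad, forces in N, time in s.
With the tool pointing down it reaches from about 425 to 925 mm from the base axis. Payload 6.8 kg.
Tool frame: the origin (TCP) lies at the very end of the fingers, on their centre line; the grasp point (between the pads) lies 19 mm behind it; z points along the fingers, y is the line along which they close (so a half turn about z gives the same grasp; the last joint's range is limited). The gripper opens to 85 mm and grips with 20 to 120 N. Pads are 22 mm wide; open, the fingers measure 114 mm over their backs; the gripper's body (76 mm by 85 mm) begins 54 mm behind the grasp point. The pads swing forward as they close: fully open they stand 13 mm farther back than shut.
Start: joints at [-1.371, 0.477, 0.022, 1.555, -0.011, 1.109, -0.083], TCP at [204.496, 643.295, 231.308] pointing down, gripper open.
Joint ranges: [-2.96, 2.96], [-0.34, 2.1], [-1.41, 1.46], [0.24, 2.44], [-1.37, 4.51], [0.17, 1.92], [-2.96, 2.96]. Speed limits (rad/s): [2.39, 2.39, 3.14, 3.14, 3.14, 3.14, 3.14].

INTERFACE

Orientations are given as a unit quaternion [w, x, y, z].
In Python, from plant import readout, viewer, order, models gives the robot as it stands.
- The arm moves only by the shell command python3 -m handwheel 'ROWS' [FORCE]. ROWS is JSON, a list of rows, each an object with "twist": the turn, a rotation vector about the tool's x, y, z as a fraction of full scale, a list of three; "linear": the shift along the tool's x, y, z as a fraction of full scale, a list of three; "jaw": the opening, from 0 (shut) to 1 (fully open). In form: [{"twist": [rx, ry, rz], "linear": [dx, dy, dz], "jaw": jaw}, ...]. A call has 1 to 12 rows; each row is the pose to reach, as a shift and turn from the pose commanded when the call began, along the tool's axes at that moment, turning the shorter way round; what a row does not reach only later rows make up. Full scale, the value 1, is 100 cm for a shift and 180 degrees for a turn. A row lasts 1/12 s, in which the tool goes at most 41.7 mm and 7.16 degrees, less where a joint would pass 70% of its speed; a pose out of reach is approached as far as the arm can. A call with a number of a shift or a turn outside -1 to 1 is refused whole. A call with a gripper value outside its range is refused whole. The fingers move at their own pace and stop on an object; FORCE is the grip in N (left out, the last holds). Time passes only in rows, so rows that repeat a pose let the fingers close. It gives the time, the measured TCP pose, the force, the opening and the grip force at its end, in the units of the state.
- readout.get_state(): the state, without advancing time (a new reading comes with each control period).
- viewer.capture(name): name is "scene" or "top" or "wrist"; returns a dict with "color" (420x560x3 uint8, red, green, blue), "fx", "fy", "cx", "cy" (pixels), "eye" and "attitude" of the camera in the world; the wrist camera has in their place "tool_from_camera" (4x4, takes a point from camera to tool coordinates, whose origin is the TCP and whose axes are the flange's). Camera axes: x right, y down, z forward; pixel columns grow to the right and rows downward; lengths in mm; the calibration is good to about 2 mm. A picture is of the moment at which its call begins: read the wrist's pose just before it. There is no depth.
- order.close_job(): hands the job in; it is judged then, once.
Trained networks look in a picture, given as the dict that the camera call returned (one of the last four; its "shot" number tells which), for a name from the list of things; names that differ only in an ending like _2 or _b are one class to them, and where a whole thing is asked for, a point or a joint stands for the part that bears it (a point fixed in the world has none). Each returns a list of dicts, best first, with "conf" (0 to 1); they miss things now and then, are a little off and sometimes report something else, mostly with a low value. They report only what shows in the picture. A call takes as long as a camera call.
- models.spot_in(picture, query): "centre" ([x, y, z] in mm, in world coordinates, good to about 4 mm: the middle of the surface that is visible of it).
- models.regions_of(picture, query): "mask" (420x560 bool, what is visible of it).
- models.tip_of(picture, query): "centre" ([x, y, z] in mm, in world coordinates, good to about 4 mm: a listed point, or the origin of a listed thing).
The state is a dict: "time_s": time; "joint_pos": joint angles; "joint_vel": joint speeds; "joint_efforts": joint torques, N m; "ee_pos": TCP position; "tool_rot": TCP orientation; "contact_force": force on the tool from outside, world axes, zero at the start; "ft_torque": the same for the moment, N m; "grip_width": finger opening in mm; "grasp_force": force on a finger pad.
Only numpy, scipy, OpenCV 4.12 (cv2) and the standard library are available. Lean on these libraries where they do the work, as an engineer would, in place of code of your own. Each camera call takes 0.05 s, during which the arm holds its last target. There are 200 camera calls.

TASK

The two screw jacks on the load gauge's plate have passed their test: stand each one upright in an empty cell of the divided crate, setting it down rather than dropping it. With both put away, turn the dial's knob back (anticlockwise) until the peak pointer is fully home at its zero stop, and let go. Leave everything else where it is.

Things in the scene. Friction and masses are not known exactly. Their poses are not given: they have to be found in the camera images.
- gauge: load gauge, a low grey housing 160 (x) x 360 (y) x 36 mm fixed to the bench; origin at the centre of its underside. A steel load plate 90 x 170 mm, top 44 mm above the bench, is centred at its (0, -85 mm); a face-up white dial 148 mm dia over its dark rim, face 45 mm above the bench, is centred at its (0, +88 mm).
- knob_grip (a point): grip point of the black reset knob at the dial's middle: on the turning axis, 74 mm above the bench. Its bar grip is 42 mm long, 14 mm thick, from 54 to 84 mm above the bench, on a 40 mm disc. The point turns with the knob: x lies along the bar and points as the black peak pointer does (fixed to the knob, flat over the dial face, reaching 58 mm from the axis); z up.
- peak_knob (a joint): angle of the knob and its peak pointer (rad): 0 at the zero stop, growing clockwise seen from above; turns freely but stiffly (about 0.05 N m) and stays where it is left. Turning back to 0 is anticlockwise.
- dial_zero (a point): the zero mark on the dial face, at the beginning of the scale, 60 mm from the knob's axis, beside a small steel stop pin; the peak pointer points at it when home.
- jack_tall: the taller tested jack, on the load plate: dark steel screw jack standing upright: foot flange 48 mm dia, 10 mm thick, tapering to a plain barrel 32 mm dia from 17 to 72 mm above its underside, then a 16 mm screw with a 26 mm round pad; 90 mm tall, about 0.45 kg. Origin at the centre of its underside, z up.
- jack_short: the shorter tested jack, on the load plate: dark steel screw jack standing upright: foot flange 48 mm dia, 10 mm thick, tapering to a plain barrel 32 mm dia from 17 to 64 mm above its underside, then a 16 mm screw with a 26 mm round pad; 76 mm tall, about 0.45 kg. Origin at the centre of its underside, z up.
- crate: plywood crate fixed to the bench, 162 x 162 x 36 mm, walls and floor 6 mm; crossed dividers 6 mm thick, as high as the walls, make four square cells 72 mm wide, centred at (+-39, +-39 mm). Origin at the centre of its underside. The cells at (+39, -39) and (-39, +39) are empty; the other two hold stored jacks.
- stored_a: bystander in the crate's (+39, +39) cell: a jack like jack_short. Origin at the centre of its underside.
- stored_b: bystander in the crate's (-39, -39) cell: a jack like jack_tall. Origin at the centre of its underside.
- waiting_jack: bystander on the bench beyond the task's things, not yet tested: a jack like jack_tall. Origin at the centre of its underside.
- spanner: bystander: steel spanner 180 mm long lying on the bench on the robot's side of the gauge. Origin on its underside, x along it.
- drink_can: bystander: drink can 66 mm dia, 122 mm tall, beyond the crate. Origin at the centre of its underside.
- tape_roll: bystander: roll of tape lying flat, 96 mm dia, 24 mm high, beyond the gauge. Origin at the centre of its underside.
- bulb_box: bystander: small cardboard box 62 x 62 x 105 mm standing to the left of the gauge. Origin at the centre of its underside.

How it is judged (in metres and radians):
On the way, in this order (a step that is already met when the one before it is completed fails the run):
1. both tested jacks stand upright on the floor of crate cells (x of jack_tall in the frame of crate between -0.078 and 0.078 m and y of jack_tall in the frame of crate between -0.078 and 0.078 m and z of each of jack_tall, jack_short in the frame of crate below 0.012 m and angle between each of jack_tall, jack_short's own z axis and vertical below 0.12 rad and x of jack_short in the frame of crate between -0.078 and 0.078 m and y of jack_short in the frame of crate between -0.078 and 0.078 m), for 0.2 s.
2. the peak pointer is back at its zero stop (value of joint peak_knob below 0.06 rad), for 0.2 s.
At the end, for the whole second after the job is handed in: Both tested jacks stand in the crate, upright within 0.12 rad, origin within 78 mm of the crate's centre along each of its axes and their undersides less than 12 mm above its underside (so on the floor of a cell), at rest, and the knob is within 0.06 rad of its zero stop (all of step 1 and value of joint peak_knob below 0.06 rad and linear speed of each of jack_tall, jack_short below 0.02 m/s); the robot touches nothing.
It fails at once if a tested jack let go over the crate more than 25 mm above the cell floor ((x of jack_tall in the frame of crate between -0.09 and 0.09 m and y of jack_tall in the frame of crate between -0.09 and 0.09 m and z of jack_tall in the frame of crate above 0.031 m and contact force between the fingers and jack_tall below 0.05 N) or (x of jack_short in the frame of crate between -0.09 and 0.09 m and y of jack_short in the frame of crate between -0.09 and 0.09 m and z of jack_short in the frame of crate above 0.031 m and contact force between the fingers and jack_short below 0.05 N)).
It fails at once if a stored jack or the waiting jack moved more than 30 mm or knocked over ((distance of stored_a from where it was at the start of the episode above 0.03 m or angle between stored_a's own z axis and vertical above 0.5 rad) or (distance of stored_b from where it was at the start of the episode above 0.03 m or angle between stored_b's own z axis and vertical above 0.5 rad) or (distance of waiting_jack from where it was at the start of the episode above 0.03 m or angle between waiting_jack's own z axis and vertical above 0.5 rad)).
It fails at once if the can, tape roll, small box or spanner moved more than 30 mm or knocked over ((distance of drink_can from where it was at the start of the episode above 0.03 m or angle between drink_can's own z axis and vertical above 0.5 rad) or (distance of tape_roll from where it was at the start of the episode above 0.03 m or angle between tape_roll's own z axis and vertical above 0.5 rad) or (distance of bulb_box from where it was at the start of the episode above 0.03 m or angle between bulb_box's own z axis and vertical above 0.5 rad) or (distance of spanner from where it was at the start of the episode above 0.03 m or angle between spanner's own z axis and vertical above 0.5 rad)).
It also fails if it takes over 72 s, if anything falls off the work surface, if the arm or the gripper's body presses on something with over 40 N, if the wrist force passes 120 N, or if a joint passes its speed limit or range.

## Working session

There is one attempt and no reset: what is moved stays moved. The work goes in short steps, Python scripts to look and compute and a shell command to move; the robot and the scene stay as the last step left them, time stands still between calls to the robot, and variables do not carry over. Pictures are saved under pics/ and viewed, at most 10 in all, crops included, and the job is handed in when it is done.

```bash
mkdir -p pics; ls; cat > h.py <<'E'
import numpy as np,cv2
from plant import readout,viewer,order,models
from scipy.spatial.transform import Rotation as R
def save(p,n): cv2.imwrite('pics/'+n,cv2.cvtColor(p['color'],cv2.COLOR_RGB2BGR))
def rot():
    q=np.array(readout.get_state()['tool_rot']);return R.from_quat(q[[1,2,3,0]]).as_matrix()
E
python3 - <<'E'
from h import *
np.set_printoptions(precision=3,suppress=True)
s=readout.get_state();print(s['time_s'],s['ee_pos'],rot(),s['grip_width'],s['contact_force'])
for c in ['top','scene']:
    p=viewer.capture(c);save(p,c+'0.png')
    print(c,p['eye'],p['attitude'],p['fx'])
    for n in ['gauge','knob_grip','dial_zero','jack_tall','jack_short','crate','stored_a','stored_b','waiting_jack','spanner','drink_can','bulb_box','tape_roll']:
        print(n,[(np.round(r['centre']),round(r['conf'],2)) for r in models.tip_of(p,n)[:3]])
E
```

```text
pics
0.0 [204.328 642.707 230.308] [[-0.953  0.303 -0.   ]
 [ 0.303  0.953 -0.002]
 [-0.    -0.002 -1.   ]] 85.17527606659735 [-1.303  0.493  0.206]
top [ 368.846   54.178 1476.719] [-0.051  0.707 -0.703  0.059] 545.8422265891077
gauge [(array([578., 170.,  -2.]), 0.75)]
knob_grip [(array([603., 257.,  72.]), 0.72)]
dial_zero [(array([574., 308.,  45.]), 0.66)]
jack_tall [(array([573., 125.,  46.]), 0.57)]
jack_short [(array([543.,  46.,  44.]), 0.58)]
crate [(array([ 485., -211.,   -2.]), 0.61), (array([ 736., -317.,    0.]), 0.29)]
stored_a [(array([ 442., -254.,    9.]), 0.59), (array([ 524., -178.,    7.]), 0.55)]
stored_b [(array([ 442., -254.,    9.]), 0.59), (array([ 524., -178.,    7.]), 0.55)]
waiting_jack [(array([757., -34.,   4.]), 0.73)]
spanner [(array([455., 215.,   0.]), 0.61), (array([768., 120.,   3.]), 0.47), (array([753., -32.,  -2.]), 0.39)]
drink_can [(array([ 738., -317.,    2.]), 0.85)]
bulb_box [(array([622., 436.,   2.]), 0.61)]
tape_roll [(array([769., 122.,   2.]), 0.76)]
scene [1298.207 -233.232  849.818] [-0.318  0.757  0.532 -0.209] 420.9410687826748
ga
[... 221 characters left out ...]
71., 127.,  45.]), 0.95), (array([623., 436.,   1.]), 0.28)]
jack_short [(array([547.,  52.,  44.]), 0.85), (array([ 736., -317.,    1.]), 0.21)]
crate [(array([ 482., -216.,    1.]), 0.82), (array([604., 257.,  76.]), 0.64)]
stored_a [(array([ 524., -178.,    8.]), 0.64), (array([ 446., -252.,    3.]), 0.62)]
stored_b [(array([ 524., -178.,    8.]), 0.64), (array([ 446., -252.,    3.]), 0.62)]
waiting_jack [(array([753., -32.,   2.]), 0.92)]
spanner [(array([453., 215.,  -0.]), 0.52)]
drink_can [(array([ 736., -319.,   -0.]), 0.95)]
bulb_box [(array([623., 436.,   2.]), 0.65), (array([607., 257.,  75.]), 0.56), (array([752., -30.,   2.]), 0.18)]
tape_roll [(array([767., 122.,   0.]), 0.67)]
```

View pics/top0.png

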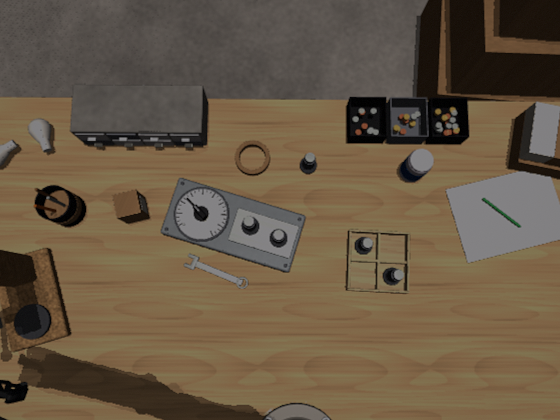

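View pics/scene0.png

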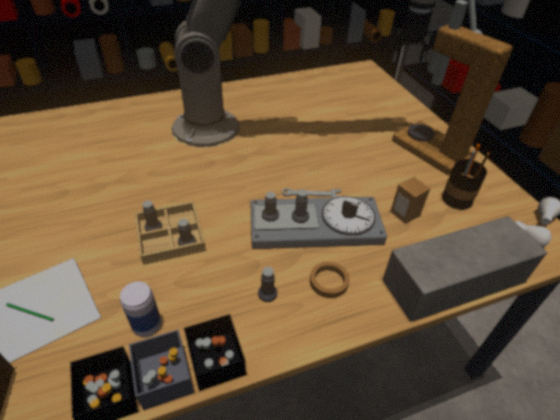

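The top view shows both jacks on the plate, tall at about (250,225) px and short at (279,238). The crate is at (378,261) with its upper-right and lower-left cells empty. The knob is at (201,213), with its pointer up-left. The scene view agrees, and the net positions match the geometry: the zero mark is 59 mm from the knob and the jacks are 80 mm apart. Next I move above the tall jack, with the fingers closing along the crate's diagonal (-47°) to avoid the stored jacks.

```bash
python3 -m handwheel '[{"twist":[0,0,0.663],"linear":[-0.507,-0.381,0],"jaw":1},{"twist":[0,0,0.663],"linear":[-0.507,-0.381,0],"jaw":1},{"twist":[0,0,0.663],"linear":[-0.507,-0.381,0],"jaw":1},{"twist":[0,0,0.663],"linear":[-0.507,-0.381,0],"jaw":1},{"twist":[0,0,0.663],"linear":[-0.507,-0.381,0],"jaw":1},{"twist":[0,0,0.663],"linear":[-0.507,-0.381,0],"jaw":1},{"twist":[0,0,0.663],"linear":[-0.507,-0.381,0],"jaw":1},{"twist":[0,0,0.663],"linear":[-0.507,-0.381,0],"jaw":1},{"twist":[0,0,0.663],"linear":[-0.507,-0.381,0],"jaw":1},{"twist":[0,0,0.663],"linear":[-0.507,-0.381,0],"jaw":1},{"twist":[0,0,0.663],"linear":[-0.507,-0.381,0],"jaw":1},{"twist":[0,0,0.663],"linear":[-0.507,-0.381,0],"jaw":1}]' 40
cat >> h.py <<'E'
def to(x,y,z,yaw=None):
    "shift/turn rows for TCP at xyz with tool y at yaw deg, pointing down"
    s=readout.get_state();M=rot();d=M.T@(np.array([x,y,z])-s['ee_pos'])/1000
    print('pos',np.round(s['ee_pos'],1),'yawy',np.degrees(np.arctan2(M[1,1],M[0,1])).round(1),'t',s['time_s'],'F',np.round(s['contact_force'],1),'w',round(s['grip_width'],1),round(s['grasp_force'],1),'j7',s['joint_pos'][-1])
    print('linear',d.round(4))
    if yaw is not None:
        c,n=np.cos(np.radians(yaw)),np.sin(np.radians(yaw))
        T=np.array([[-n*-1*-1,c,0],[c,n,0],[0,0,-1.]])
        T=np.column_stack([np.cross([c,n,0],[0,0,-1]),[c,n,0],[0,0,-1]])
        print('twist',(R.from_matrix(M.T@T).as_rotvec()/np.pi).round(4))
E
sed -i '/T=np.array/d' h.py
python3 -c "
from h import *
to(572,126,230,-47)"
```

```text
time_s: 2.4
ee_pos: [495.3, 234.2, 231.8]
tool_rot: [-0.0, 0.788, 0.616, 0.001]
contact_force: [1.1, 0.2, 0.6]
grip_width: 85.2
grasp_force: 0.0
pos [495.3 234.2 231.8] yawy -13.9 t 2.4 F [1.1 0.2 0.6] w 85.2 0.0 j7 -0.6442789066168682
linear [-0.0866  0.1005  0.0017]
twist [ 0.     -0.0004  0.1838]
```

```bash
python3 -m handwheel '[{"twist":[0,0,0.184],"linear":[-0.087,0.1,0.002],"jaw":1},{"twist":[0,0,0.184],"linear":[-0.087,0.1,0.002],"jaw":1},{"twist":[0,0,0.184],"linear":[-0.087,0.1,0.002],"jaw":1},{"twist":[0,0,0.184],"linear":[-0.087,0.1,0.002],"jaw":1},{"twist":[0,0,0.184],"linear":[-0.087,0.1,0.002],"jaw":1},{"twist":[0,0,0.184],"linear":[-0.087,0.1,0.002],"jaw":1}]' >/dev/null
cat >> h.py <<'E'
def wrist(name,qs):
    s=readout.get_state();p=viewer.capture('wrist');save(p,name)
    M=rot();C=np.array(p['tool_from_camera']);t=np.array(s['ee_pos'])
    for q in qs: print(q,[(np.round(r['centre'],1),round(r['conf'],2)) for r in models.tip_of(p,q)[:2]])
    A=M@C[:3,:3];e=M@C[:3,3]+t
    def pix(X):
        v=A.T@(np.array(X)-e);return p['fx']*v[0]/v[2]+p['cx'],p['fy']*v[1]/v[2]+p['cy']
    def ray(u,v,z):
        d=A@np.array([(u-p['cx'])/p['fx'],(v-p['cy'])/p['fy'],1]);return e+d*(z-e[2])/d[2]
    return p,pix,ray
E
python3 - <<'E'
from h import *
p,pix,ray=wrist('w1.png',['jack_tall','jack_short','knob_grip','dial_zero','gauge'])
print(pix([572,126,134]),pix([545,50,120]))
to(572,126,80,-47)
# crate from a top picture
p=viewer.capture('top')
print([(np.round(r['centre'],1),round(r['conf'],2)) for q in ['crate','stored_a'] for r in models.tip_of(p,q)[:2]])
m=models.regions_of(p,'crate')[0]['mask']
print(cv2.minAreaRect(np.argwhere(m)[:,::-1].astype(np.float32)), p['cx'],p['cy'])
A=R.from_quat(np.array(p['attitude'])[[1,2,3,0]]).as_matrix();print(A.round(3))
bx=cv2.boxPoints(cv2.minAreaRect(np.argwhere(m)[:,::-1].astype(np.float32)))
for u,v in bx:
    d=A@np.array([(u-p['cx'])/p['fx'],(v-p['cy'])/p['fy'],1]);e=np.array(p['eye']);print((e+d*(36-e[2])/d[2]).round(1))
c=p['color'][210:310,320:440];cv2.imwrite('pics/crate.png',cv2.cvtColor(cv2.resize(c,None,fx=5,fy=5,interpolation=2),4))
E
```

```text
jack_tall [(array([571.9, 130.2,  41.3]), 0.68)]
jack_short [(array([538.5,  47.1,  38.5]), 0.75)]
knob_grip [(array([604.1, 255. ,  76.9]), 0.71), (array([582.8, 167.5,   1.8]), 0.52)]
dial_zero [(array([575.8, 305.7,  40.9]), 0.64)]
gauge [(array([582.4, 166.7,   1.9]), 0.89)]
(np.float64(283.6426539392701), np.float64(217.74542240857667)) (np.float64(330.69930153442743), np.float64(301.59750049838453))
pos [570.9 128.7 229.4] yawy -46.5 t 3.2 F [ 0.3  0.8 -0. ] w 85.3 0.0 j7 -0.8931682895327125
linear [-0.0011  0.0027  0.1494]
twist [-0.0001 -0.0001  0.0025]
[(array([ 484.6, -213.4,    1. ]), 0.91), (array([ 524.1, -180.2,    5.7]), 0.75), (array([ 445.2, -256.1,    6.8]), 0.54)]Traceback (most recent call last):
  File "<stdin>", line 8, in <module>
IndexError: list index out of range
```

View pics/w1.png

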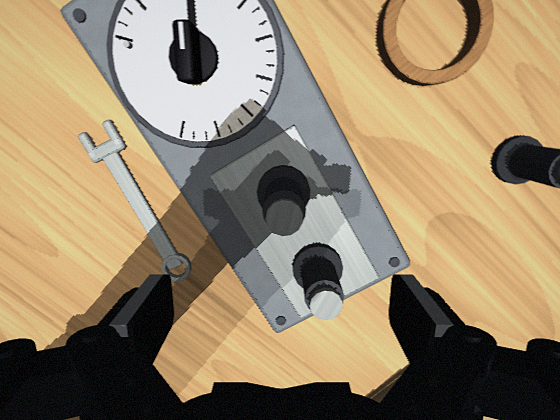

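The wrist view shows the tall jack's pad at about (286,213) px against a predicted (284,218). The short one is at (326,304) against (331,302). I refine both from these pixels and look at the crate crop.

```bash
python3 - <<'E'
from h import *
p,pix,ray=wrist('w2.png',[])
print(ray(286,213,134),ray(326,304,120))
p=viewer.capture('top')
A=R.from_quat(np.array(p['attitude'])[[1,2,3,0]]).as_matrix();e=np.array(p['eye'])
def tp(X):
    v=A.T@(np.array(X)-e);return np.array([p['fx']*v[0]/v[2]+p['cx'],p['fy']*v[1]/v[2]+p['cy']])
c=cv2.resize(cv2.cvtColor(p['color'],4)[210:310,320:440],None,fx=5,fy=5,interpolation=2)
a=np.radians(-1.8);Q=np.array([[np.cos(a),-np.sin(a)],[np.sin(a),np.cos(a)]])
for x,y in [(-81,-81),(-81,81),(81,-81),(81,81),(0,0),(39,-39),(-39,39)]:
    w=Q@[x,y]+[484.5,-214];h=36
    q=(tp([*w,h])-[320,210])*5+2;print(x,y,w.round(1),q.round())
    cv2.drawMarker(c,tuple(int(i) for i in q),(0,0,255),0,14,1)
cv2.imwrite('pics/crate.png',c)
to(*ray(286,213,134)[:2],44+53-19,-47)
E
```

```text
[574.94422948 128.61957208 134.        ] [540.37955458  52.64147325 120.        ]
-81 -81 [ 401.  -292.4] [439. 409.]
-81 81 [ 406.1 -130.5] [130. 398.]
81 -81 [ 562.9 -297.5] [439. 104.]
81 81 [ 568.  -135.6] [136.  92.]
0 0 [ 484.5 -214. ] [286. 249.]
39 -39 [ 522.3 -254.2] [360. 179.]
-39 39 [ 446.7 -173.8] [211. 321.]
pos [571.1 128.  229.3] yawy -46.7 t 3.5 F [-0.2  0.1  0.2] w 85.2 0.0 j7 -0.8941086600636675
linear [0.0032 0.0022 0.1513]
twist [-0.     -0.      0.0018]
```

View pics/crate.png

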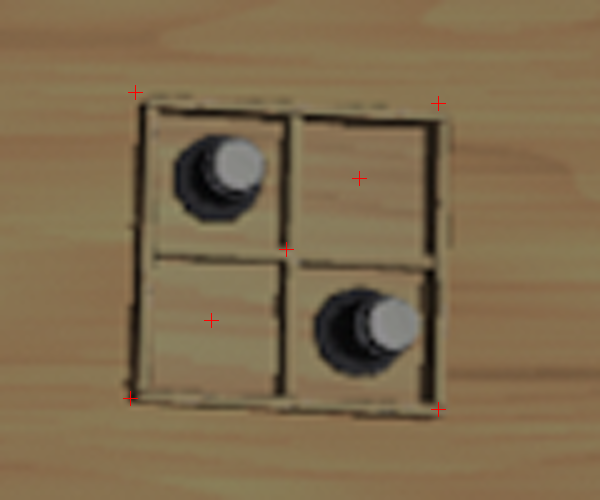

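The projected corners sit about 5 mm off the visible rim. The crate centre is therefore near (481,-216), with yaw about -3.5°. Now I descend on the tall jack and grip it.

```bash
python3 -m handwheel '[{"twist":[0,0,0],"linear":[0.002,0.001,0.03],"jaw":1},{"twist":[0,0,0],"linear":[0.002,0.001,0.06],"jaw":1},{"twist":[0,0,0],"linear":[0.002,0.001,0.09],"jaw":1},{"twist":[0,0,0],"linear":[0.002,0.001,0.12],"jaw":1},{"twist":[0,0,0],"linear":[0.002,0.001,0.14],"jaw":1},{"twist":[0,0,0],"linear":[0.002,0.001,0.151],"jaw":1},{"twist":[0,0,0],"linear":[0.002,0.001,0.151],"jaw":0},{"twist":[0,0,0],"linear":[0.002,0.001,0.151],"jaw":0},{"twist":[0,0,0],"linear":[0.002,0.001,0.151],"jaw":0},{"twist":[0,0,0],"linear":[0.002,0.001,0.151],"jaw":0},{"twist":[0,0,0],"linear":[0.002,0.001,0.151],"jaw":0},{"twist":[0,0,0],"linear":[0.002,0.001,0.151],"jaw":0}]' 40; python3 -c "
from h import *
to(572,126,190,-47)"
```

```text
time_s: 4.5
ee_pos: [574.6, 128.7, 79.9]
tool_rot: [0.0, 0.929, 0.369, 0.002]
contact_force: [-0.0, -0.5, 7.2]
grip_width: 30.4
grasp_force: 39.2
pos [574.6 128.7  79.9] yawy -46.7 t 4.5 F [-0.  -0.5  7.2] w 30.4 39.2 j7 -0.7722115398282805
linear [-0.0034  0.0003 -0.1101]
twist [ 0.0004 -0.0009  0.0016]
```

```bash
python3 -m handwheel '[{"twist":[0,0,0],"linear":[0,0,-0.02],"jaw":0},{"twist":[0,0,0],"linear":[0,0,-0.045],"jaw":0},{"twist":[0,0,0],"linear":[0,0,-0.07],"jaw":0},{"twist":[0,0,0],"linear":[0,0,-0.1],"jaw":0},{"twist":[0,0,0],"linear":[0,0,-0.11],"jaw":0},{"twist":[0,0,0],"linear":[0,0,-0.11],"jaw":0}]'; python3 - <<'E'
from h import *
a=np.radians(-3.5);Q=np.array([[np.cos(a),-np.sin(a)],[np.sin(a),np.cos(a)]])
w=Q@[39,-39]+[481,-216];print(w,Q@[-39,39]+[481,-216])
to(*w,190,-47)
E
```

```text
time_s: 5.0
ee_pos: [574.9, 128.9, 190.8]
tool_rot: [-0.0, 0.929, 0.369, 0.003]
contact_force: [-0.1, -0.2, -3.8]
grip_width: 30.1
grasp_force: 40.7
[ 517.5463641  -257.30815018] [ 444.4536359  -174.69184982]
pos [574.9 128.9 190.8] yawy -46.7 t 5.0 F [-0.1 -0.2 -3.8] w 30.1 40.7 j7 -0.8603148651418557
linear [-3.066e-01  2.418e-01 -3.000e-04]
twist [ 0.0005 -0.0016  0.0017]
```

```bash
python3 -m handwheel '[{"twist":[0,0,0],"linear":[-0.02,0.016,0],"jaw":0},{"twist":[0,0,0],"linear":[-0.05,0.04,0],"jaw":0},{"twist":[0,0,0],"linear":[-0.08,0.063,0],"jaw":0},{"twist":[0,0,0],"linear":[-0.11,0.087,0],"jaw":0},{"twist":[0,0,0],"linear":[-0.14,0.11,0],"jaw":0},{"twist":[0,0,0],"linear":[-0.17,0.134,0],"jaw":0},{"twist":[0,0,0],"linear":[-0.2,0.158,0],"jaw":0},{"twist":[0,0,0],"linear":[-0.23,0.181,0],"jaw":0},{"twist":[0,0,0],"linear":[-0.26,0.205,0],"jaw":0},{"twist":[0,0,0],"linear":[-0.285,0.225,0],"jaw":0},{"twist":[0,0,0],"linear":[-0.307,0.242,0],"jaw":0},{"twist":[0,0,0],"linear":[-0.307,0.242,0],"jaw":0}]'; python3 - <<'E'
from h import *
p,pix,ray=wrist('w3.png',['jack_tall','crate','stored_a'])
a=np.radians(-3.5);Q=np.array([[np.cos(a),-np.sin(a)],[np.sin(a),np.cos(a)]])
for l in [(0,0),(81,81),(81,-81),(-81,81),(0,81),(81,0)]:
    w=Q@l+[481,-216];q=pix([*w,36]);print(l,np.round(q));cv2.drawMarker(p['color'],tuple(int(i) for i in q),(255,0,0),0,14,1)
save(p,'w3.png')
to(517.5,-257.3,190,-47)
E
```

```text
time_s: 6.0
ee_pos: [512.3, -265.0, 187.0]
tool_rot: [0.001, 0.931, 0.365, -0.002]
contact_force: [0.1, -0.4, -2.2]
grip_width: 30.2
grasp_force: 40.6
jack_tall [(array([ 510.1, -263.7,  151. ]), 0.78)]
crate [(array([ 483.6, -210.7,   -0.6]), 0.71)]
stored_a [(array([ 526.2, -177.6,    9.5]), 0.89), (array([ 441.9, -254.2,    7.5]), 0.59)]
(0, 0) [213. 186.]
(81, 81) [209.  33.]
(81, -81) [352. 189.]
(-81, 81) [ 73. 182.]
(0, 81) [137. 112.]
(81, 0) [285. 115.]
pos [ 515.5 -256.5  186.8] yawy -46.6 t 6.2 F [-0.4  0.6 -3.5] w 30.1 40.6 j7 -0.148574592048682
linear [ 0.0009  0.0019 -0.0032]
twist [-0.0008  0.0002  0.0021]
```

View pics/w3.png

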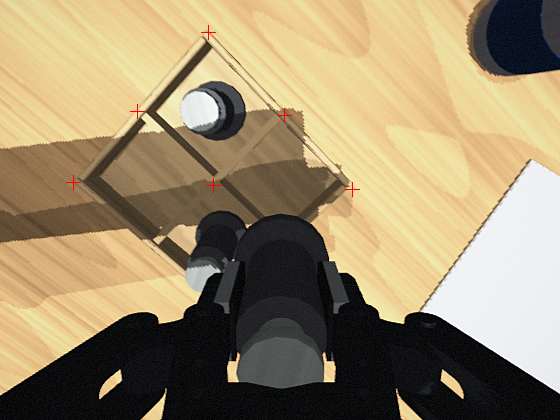

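With the pose at the moment of the picture, the rim markers lie within about 5 px of the real corners: apex (208,37), right (350,184), crossing (215,180). That confirms the crate centre to about 2 mm, near (482,-215). The jack hangs upright in the fingers, so I lower it in stages.

```bash
python3 -m handwheel '[{"twist":[0,0,0],"linear":[-0.001,0.004,0.02],"jaw":0},{"twist":[0,0,0],"linear":[-0.001,0.004,0.04],"jaw":0},{"twist":[0,0,0],"linear":[-0.001,0.004,0.06],"jaw":0},{"twist":[0,0,0],"linear":[-0.001,0.004,0.08],"jaw":0},{"twist":[0,0,0],"linear":[-0.001,0.004,0.1],"jaw":0},{"twist":[0,0,0],"linear":[-0.001,0.004,0.11],"jaw":0},{"twist":[0,0,0],"linear":[-0.001,0.004,0.12],"jaw":0},{"twist":[0,0,0],"linear":[-0.001,0.004,0.13],"jaw":0},{"twist":[0,0,0],"linear":[-0.001,0.004,0.135],"jaw":0},{"twist":[0,0,0],"linear":[-0.001,0.004,0.135],"jaw":0},{"twist":[0,0,0],"linear":[-0.001,0.004,0.135],"jaw":0}]'; python3 -c "
from h import *
to(519,-256,42,-47)"
```

```text
time_s: 7.12
ee_pos: [518.2, -261.8, 53.6]
tool_rot: [0.0, 0.929, 0.369, 0.0]
contact_force: [-1.0, -0.4, -2.0]
grip_width: 30.3
grasp_force: 40.7
pos [ 518.2 -261.8   53.6] yawy -46.7 t 7.1167 F [-1.  -0.4 -2. ] w 30.3 40.7 j7 -0.01964183401755242
linear [ 0.0046 -0.0037  0.0116]
twist [ 0.0001 -0.0001  0.0017]
```

```bash
python3 -m handwheel '[{"twist":[0,0,0],"linear":[0.004,-0.004,0.003],"jaw":0},{"twist":[0,0,0],"linear":[0.004,-0.004,0.006],"jaw":0},{"twist":[0,0,0],"linear":[0.004,-0.004,0.009],"jaw":0},{"twist":[0,0,0],"linear":[0.004,-0.004,0.011],"jaw":0},{"twist":[0,0,0],"linear":[0.004,-0.004,0.011],"jaw":0},{"twist":[0,0,0],"linear":[0.004,-0.004,0.011],"jaw":0}]'; python3 -c "
from h import *
to(519,-256,42,-47)"
```

```text
time_s: 7.62
ee_pos: [518.0, -256.2, 42.3]
tool_rot: [0.0, 0.929, 0.369, -0.0]
contact_force: [0.0, 0.5, -2.9]
grip_width: 30.5
grasp_force: 40.7
pos [ 518.  -256.2   42.3] yawy -46.7 t 7.6167 F [ 0.   0.5 -2.9] w 30.5 40.7 j7 -0.017755985018760655
linear [0.0009 0.0005 0.0003]
twist [-0.      0.      0.0016]
```

Not touching yet, so I ease down a few mm more.

```bash
python3 -m handwheel '[{"twist":[0,0,0],"linear":[0,0,0.001],"jaw":0},{"twist":[0,0,0],"linear":[0,0,0.002],"jaw":0},{"twist":[0,0,0],"linear":[0,0,0.002],"jaw":0}]'; python3 -m handwheel '[{"twist":[0,0,0],"linear":[0,0,0.001],"jaw":0},{"twist":[0,0,0],"linear":[0,0,0.002],"jaw":0},{"twist":[0,0,0],"linear":[0,0,0.002],"jaw":0}]'
```

```text
time_s: 7.87
ee_pos: [518.2, -256.5, 41.8]
tool_rot: [-0.0, 0.93, 0.369, 0.001]
contact_force: [-4.6, 3.1, 13.5]
grip_width: 30.8
grasp_force: 42.3
time_s: 8.12
ee_pos: [518.5, -256.6, 41.6]
tool_rot: [-0.0, 0.93, 0.368, 0.001]
contact_force: [-9.4, 6.2, 31.0]
grip_width: 30.3
grasp_force: 44.5
```

```bash
python3 -m handwheel '[{"twist":[0,0,0],"linear":[0,0,-0.003],"jaw":0},{"twist":[0,0,0],"linear":[0,0,-0.003],"jaw":0.6},{"twist":[0,0,0],"linear":[0,0,-0.003],"jaw":0.6},{"twist":[0,0,0],"linear":[0,0,-0.003],"jaw":0.6},{"twist":[0,0,0],"linear":[0,0,-0.003],"jaw":0.6},{"twist":[0,0,0],"linear":[0,0,-0.003],"jaw":0.6},{"twist":[0,0,0],"linear":[0,0,-0.02],"jaw":0.6},{"twist":[0,0,0],"linear":[0,0,-0.05],"jaw":0.6},{"twist":[0,0,0],"linear":[0,0,-0.08],"jaw":0.6},{"twist":[0,0,0],"linear":[0,0,-0.12],"jaw":0.6},{"twist":[0,0,0],"linear":[0,0,-0.15],"jaw":1},{"twist":[0,0,0],"linear":[0,0,-0.15],"jaw":1}]'; python3 - <<'E'
from h import *
p=viewer.capture('scene')
for q in ['jack_tall','jack_short','stored_a']:print(q,[(np.round(r['centre'],1),round(r['conf'],2)) for r in models.tip_of(p,q)[:3]])
to(542,50,192,-47)
E
```

```text
time_s: 9.12
ee_pos: [521.0, -258.4, 194.3]
tool_rot: [0.003, 0.93, 0.369, 0.004]
contact_force: [0.2, -0.9, -0.9]
grip_width: 73.5
grasp_force: 0.0
jack_tall [(array([ 515.1, -259.6,    4.7]), 0.62)]
jack_short [(array([546.1,  51.4,  44.2]), 0.6)]
stored_a [(array([ 446. , -251.7,    4.2]), 0.86), (array([ 521.9, -175.3,    6.6]), 0.62)]
pos [ 517.4 -255.5  187.2] yawy -46.7 t 9.3167 F [-0.2 -0.4  0.4] w 85.4 0.0 j7 -0.14877850236356108
linear [ 0.2274 -0.2054 -0.0046]
twist [-0.0006  0.0002  0.0018]
```

```bash
python3 -m handwheel '[{"twist":[0,0,0],"linear":[0.229,-0.205,-0.004],"jaw":1},{"twist":[0,0,0],"linear":[0.229,-0.205,-0.004],"jaw":1},{"twist":[0,0,0],"linear":[0.229,-0.205,-0.004],"jaw":1},{"twist":[0,0,0],"linear":[0.229,-0.205,-0.004],"jaw":1},{"twist":[0,0,0],"linear":[0.229,-0.205,-0.004],"jaw":1},{"twist":[0,0,0],"linear":[0.229,-0.205,-0.004],"jaw":1},{"twist":[0,0,0],"linear":[0.229,-0.205,-0.004],"jaw":1},{"twist":[0,0,0],"linear":[0.229,-0.205,-0.004],"jaw":1},{"twist":[0,0,0],"linear":[0.229,-0.205,-0.004],"jaw":1},{"twist":[0,0,0],"linear":[0.229,-0.205,-0.004],"jaw":1},{"twist":[0,0,0],"linear":[0.229,-0.205,-0.004],"jaw":1},{"twist":[0,0,0],"linear":[0.229,-0.205,-0.004],"jaw":1}]'>/dev/null; python3 - <<'E'
from h import *
viewer.capture('top')
p,pix,ray=wrist('w4.png',['jack_short'])
print(np.round(pix([542,51,120])),np.round(pix([542,51,44])))
for r in models.regions_of(p,'jack_short')[:2]:
    m=r['mask'];v,u=np.nonzero(m);print(r['conf'],u.min(),u.max(),v.min(),v.max())
for X in [(542,51)]:
    print([np.round(pix([X[0],X[1],h])) for h in (54,116)])
to(542,51,44+51-19,-47)
E
```

```text
jack_short [(array([540.3,  49.9,  41. ]), 0.77)]
[278. 227.] [278. 199.]
0.7 247 305 172 248
[array([278., 202.]), array([278., 225.])]
pos [544.1  49.  192.3] yawy -46.8 t 10.5167 F [ 0.3 -0.2 -0.3] w 85.7 0.0 j7 -0.7534681315052328
linear [-1.000e-04 -2.900e-03  1.163e-01]
twist [0.     0.0001 0.001 ]
```

View pics/w4.png

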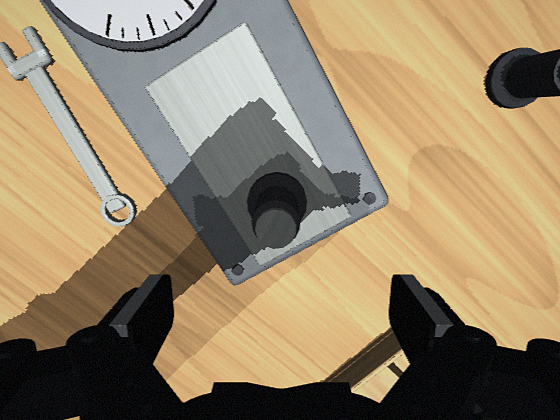

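The short jack's pad is at (275,228) px against the predicted (278,227), so (542,51) holds. I descend and grip.

```bash
python3 -m handwheel '[{"twist":[0,0,0],"linear":[0,-0.003,0.03],"jaw":1},{"twist":[0,0,0],"linear":[0,-0.003,0.06],"jaw":1},{"twist":[0,0,0],"linear":[0,-0.003,0.085],"jaw":1},{"twist":[0,0,0],"linear":[0,-0.003,0.105],"jaw":1},{"twist":[0,0,0],"linear":[0,-0.003,0.116],"jaw":1},{"twist":[0,0,0],"linear":[0,-0.003,0.116],"jaw":1},{"twist":[0,0,0],"linear":[0,-0.003,0.116],"jaw":0},{"twist":[0,0,0],"linear":[0,-0.003,0.116],"jaw":0},{"twist":[0,0,0],"linear":[0,-0.003,0.116],"jaw":0},{"twist":[0,0,0],"linear":[0,-0.003,0.116],"jaw":0},{"twist":[0,0,0],"linear":[0,-0.003,0.116],"jaw":0},{"twist":[0,0,0],"linear":[0,-0.003,0.116],"jaw":0}]' 40; python3 -m handwheel '[{"twist":[0,0,0],"linear":[0,0,-0.02],"jaw":0},{"twist":[0,0,0],"linear":[0,0,-0.045],"jaw":0},{"twist":[0,0,0],"linear":[0,0,-0.07],"jaw":0},{"twist":[0,0,0],"linear":[0,0,-0.1],"jaw":0},{"twist":[0,0,0],"linear":[0,0,-0.11],"jaw":0},{"twist":[0,0,0],"linear":[0,0,-0.11],"jaw":0},{"twist":[0,0,0],"linear":[0,0,-0.11],"jaw":0}]'; python3 - <<'E'
from h import *
to(445.5,-174,190,-47)
E
```

```text
time_s: 11.52
ee_pos: [542.9, 52.5, 77.4]
tool_rot: [-0.0, 0.929, 0.369, 0.001]
contact_force: [-0.5, 0.3, 6.7]
grip_width: 30.6
grasp_force: 39.2
time_s: 12.1
ee_pos: [541.4, 52.7, 185.5]
tool_rot: [-0.0, 0.929, 0.369, -0.0]
contact_force: [-1.1, 0.7, -5.1]
grip_width: 30.2
grasp_force: 41.6
pos [541.4  52.7 185.5] yawy -46.7 t 12.1 F [-1.1  0.7 -5.1] w 30.2 41.6 j7 -0.7498187715149857
linear [-0.2253  0.0991 -0.0046]
twist [-0.0003  0.0001  0.0018]
```

```bash
python3 -m handwheel '[{"twist":[0,0,0],"linear":[-0.02,0.009,-0.002],"jaw":0},{"twist":[0,0,0],"linear":[-0.045,0.02,-0.004],"jaw":0},{"twist":[0,0,0],"linear":[-0.07,0.031,-0.004],"jaw":0},{"twist":[0,0,0],"linear":[-0.095,0.042,-0.004],"jaw":0},{"twist":[0,0,0],"linear":[-0.12,0.053,-0.004],"jaw":0},{"twist":[0,0,0],"linear":[-0.145,0.064,-0.004],"jaw":0},{"twist":[0,0,0],"linear":[-0.17,0.075,-0.004],"jaw":0},{"twist":[0,0,0],"linear":[-0.19,0.083,-0.004],"jaw":0},{"twist":[0,0,0],"linear":[-0.21,0.092,-0.004],"jaw":0},{"twist":[0,0,0],"linear":[-0.225,0.099,-0.004],"jaw":0},{"twist":[0,0,0],"linear":[-0.225,0.099,-0.004],"jaw":0},{"twist":[0,0,0],"linear":[-0.225,0.099,-0.004],"jaw":0}]'; python3 - <<'E'
from h import *
p=viewer.capture('top');viewer.capture('top')
print('jack',[(np.round(r['centre'],1),round(r['conf'],2)) for r in models.tip_of(p,'jack_short')[:2]])
to(445.5,-174,48,-47)
E
```

```text
time_s: 13.1
ee_pos: [444.5, -174.4, 188.6]
tool_rot: [-0.001, 0.93, 0.368, -0.001]
contact_force: [0.4, 0.1, -5.2]
grip_width: 30.1
grasp_force: 41.5
jack [(array([ 442.3, -178.4,  158. ]), 0.47)]
pos [ 446.  -172.9  189.3] yawy -46.6 t 13.25 F [ 0.   1.6 -3.9] w 29.7 41.5 j7 -0.3320598345744191
linear [-0.001   0.0007  0.1413]
twist [-0.0005  0.0003  0.0021]
```

```bash
python3 -m handwheel '[{"twist":[0,0,0],"linear":[-0.001,0,0.02],"jaw":0},{"twist":[0,0,0],"linear":[-0.001,0,0.04],"jaw":0},{"twist":[0,0,0],"linear":[-0.001,0,0.06],"jaw":0},{"twist":[0,0,0],"linear":[-0.001,0,0.08],"jaw":0},{"twist":[0,0,0],"linear":[-0.001,0,0.1],"jaw":0},{"twist":[0,0,0],"linear":[-0.001,0,0.115],"jaw":0},{"twist":[0,0,0],"linear":[-0.001,0,0.125],"jaw":0},{"twist":[0,0,0],"linear":[-0.001,0,0.135],"jaw":0},{"twist":[0,0,0],"linear":[-0.001,0,0.141],"jaw":0},{"twist":[0,0,0],"linear":[-0.001,0,0.141],"jaw":0},{"twist":[0,0,0],"linear":[-0.001,0,0.141],"jaw":0}]'; python3 -c "
from h import *
to(445.5,-174,40,-47)"
```

```text
time_s: 14.17
ee_pos: [445.8, -174.7, 49.5]
tool_rot: [0.0, 0.929, 0.369, 0.0]
contact_force: [-0.1, 0.0, -5.1]
grip_width: 30.2
grasp_force: 41.4
pos [ 445.8 -174.7   49.5] yawy -46.7 t 14.1667 F [-0.1  0.  -5.1] w 30.2 41.4 j7 -0.0964299908854153
linear [ 0.0003 -0.0007  0.0095]
twist [ 0.0001 -0.0001  0.0017]
```

```bash
python3 -m handwheel '[{"twist":[0,0,0],"linear":[0,0,0.003],"jaw":0},{"twist":[0,0,0],"linear":[0,0,0.006],"jaw":0},{"twist":[0,0,0],"linear":[0,0,0.008],"jaw":0},{"twist":[0,0,0],"linear":[0,0,0.01],"jaw":0},{"twist":[0,0,0],"linear":[0,0,0.01],"jaw":0},{"twist":[0,0,0],"linear":[0,0,0.01],"jaw":0}]'; python3 -m handwheel '[{"twist":[0,0,0],"linear":[0,0,0.001],"jaw":0},{"twist":[0,0,0],"linear":[0,0,0.001],"jaw":0}]'
```

```text
time_s: 14.67
ee_pos: [445.7, -174.7, 39.4]
tool_rot: [0.0, 0.929, 0.369, 0.0]
contact_force: [-0.9, -0.3, -2.7]
grip_width: 30.4
grasp_force: 41.6
time_s: 14.83
ee_pos: [445.8, -174.8, 39.3]
tool_rot: [-0.0, 0.93, 0.369, 0.001]
contact_force: [-3.4, 2.1, 12.4]
grip_width: 30.2
grasp_force: 43.4
```

Floor contact at the expected height (12 N). I release and rise, then measure the results and the knob.

```bash
python3 -m handwheel '[{"twist":[0,0,0],"linear":[0,0,-0.001],"jaw":0},{"twist":[0,0,0],"linear":[0,0,-0.001],"jaw":0.6},{"twist":[0,0,0],"linear":[0,0,-0.001],"jaw":0.6},{"twist":[0,0,0],"linear":[0,0,-0.001],"jaw":0.6},{"twist":[0,0,0],"linear":[0,0,-0.001],"jaw":0.6},{"twist":[0,0,0],"linear":[0,0,-0.001],"jaw":0.6},{"twist":[0,0,0],"linear":[0,0,-0.02],"jaw":0.6},{"twist":[0,0,0],"linear":[0,0,-0.05],"jaw":0.6},{"twist":[0,0,0],"linear":[0,0,-0.08],"jaw":0.6},{"twist":[0,0,0],"linear":[0,0,-0.12],"jaw":0.6},{"twist":[0,0,0],"linear":[0,0,-0.15],"jaw":1},{"twist":[0,0,0],"linear":[0,0,-0.15],"jaw":1}]'; python3 - <<'E'
from h import *
for c in ['scene','top']:
    p=viewer.capture(c)
    for q in ['jack_tall','jack_short','knob_grip','dial_zero']:print(c,q,[(np.round(r['centre'],1),round(r['conf'],2)) for r in models.tip_of(p,q)[:3]])
A=R.from_quat(np.array(p['attitude'])[[1,2,3,0]]).as_matrix();e=np.array(p['eye'])
def tp(X):
    v=A.T@(np.array(X)-e);return np.array([p['fx']*v[0]/v[2]+p['cx'],p['fy']*v[1]/v[2]+p['cy']])
k=np.array([603.5,256]);x0,y0=(tp([*k,45])-40).astype(int)
c=cv2.resize(cv2.cvtColor(p['color'],4)[y0:y0+80,x0:x0+80],None,fx=7,fy=7,interpolation=2)
for a in range(0,360,30):
    q=(tp([k[0]+80*np.cos(np.radians(a)),k[1]+80*np.sin(np.radians(a)),45])-[x0,y0])*7+3
    cv2.putText(c,str(a),tuple(int(i) for i in q),0,.5,(0,0,255),1)
cv2.imwrite('pics/dial.png',c)
to(600,250,180)
E
```

```text
time_s: 15.83
ee_pos: [448.6, -176.2, 193.4]
tool_rot: [0.002, 0.93, 0.369, 0.004]
contact_force: [0.4, 0.1, -1.0]
grip_width: 73.7
grasp_force: 0.0
scene jack_tall [(array([ 511.8, -258.9,    8.1]), 0.85)]
scene jack_short [(array([ 448. , -176.2,    8.4]), 0.78)]
scene knob_grip [(array([605.7, 256.5,  76.7]), 0.72), (array([ 521.3, -180.1,    6.6]), 0.7)]
scene dial_zero [(array([577.9, 308.1,  42.8]), 0.72)]
top jack_tall []
top jack_short [(array([575.6, 305.3,  43.5]), 0.48)]
top knob_grip [(array([607.4, 255. ,  70.7]), 0.74)]
top dial_zero [(array([575.2, 304.9,  43.3]), 0.6)]
pos [ 445.  -174.7  187.6] yawy -46.7 t 16.3333 F [-0.6 -0.5  0.5] w 85.4 0.0 j7 -0.31834498043871745
linear [ 0.404  -0.2029  0.0073]
```

View pics/dial.png

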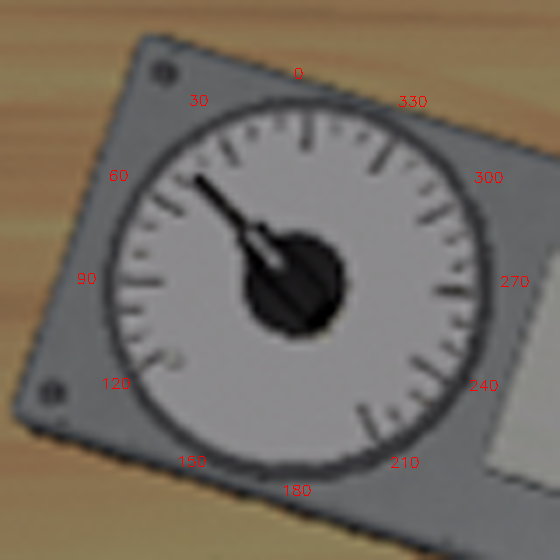

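Both jacks are in their cells by the scene nets, at (512,-259) and (448,-176) with z about 8. In the dial crop the pointer tip is at (198,177) px, about 41° in the world. The zero pin is at (174,357), about 118°. So the knob must turn about 77° anticlockwise, and the bar is already almost aligned with my tool x. I move above the knob.

```bash
python3 -m handwheel '[{"twist":[0,0,0.013],"linear":[0.04,-0.02,0.001],"jaw":1},{"twist":[0,0,0.013],"linear":[0.412,-0.204,0.007],"jaw":1},{"twist":[0,0,0.013],"linear":[0.412,-0.204,0.007],"jaw":1},{"twist":[0,0,0.013],"linear":[0.412,-0.204,0.007],"jaw":1},{"twist":[0,0,0.013],"linear":[0.412,-0.204,0.007],"jaw":1},{"twist":[0,0,0.013],"linear":[0.412,-0.204,0.007],"jaw":1},{"twist":[0,0,0.013],"linear":[0.412,-0.204,0.007],"jaw":1},{"twist":[0,0,0.013],"linear":[0.412,-0.204,0.007],"jaw":1},{"twist":[0,0,0.013],"linear":[0.412,-0.204,0.007],"jaw":1},{"twist":[0,0,0.013],"linear":[0.412,-0.204,0.007],"jaw":1},{"twist":[0,0,0.013],"linear":[0.412,-0.204,0.007],"jaw":1},{"twist":[0,0,0.013],"linear":[0.412,-0.204,0.007],"jaw":1}]' >/dev/null; python3 -m handwheel '[{"twist":[0,0,0],"linear":[0,0,0],"jaw":1},{"twist":[0,0,0],"linear":[0,0,0],"jaw":1}]'; python3 - <<'E'
from h import *
viewer.capture('top')
p,pix,ray=wrist('w5.png',['knob_grip','dial_zero'])
k=np.array([605,255.7])
print('axis top',np.round(pix([*k,84])))
for a in (41,118):
  q=pix([k[0]+58*np.cos(np.radians(a)),k[1]+58*np.sin(np.radians(a)),47]);print(a,np.round(q));cv2.drawMarker(p['color'],tuple(int(i) for i in q),(255,0,0),0,12,1)
q=pix([*k,84]);cv2.drawMarker(p['color'],tuple(int(i) for i in q),(255,0,0),0,12,1)
save(p,'w5.png')
to(605,255.7,63,-49)
E
```

```text
time_s: 17.5
ee_pos: [605.2, 255.6, 180.4]
tool_rot: [0.001, 0.937, 0.35, -0.001]
contact_force: [0.1, -1.8, 0.5]
grip_width: 85.2
grasp_force: 0.0
knob_grip [(array([602.7, 253.3,  78.9]), 0.77)]
dial_zero [(array([579.9, 305.5,  41.6]), 0.68)]
axis top [281. 216.]
41 [281. 127.]
118 [208. 187.]
pos [605.4 254.4 181.5] yawy -49.2 t 17.7 F [ 0.4  0.9 -0.1] w 85.1 0.0 j7 -1.0357067968607996
linear [ 0.0005 -0.0012  0.1185]
twist [ 0.      0.0001 -0.001 ]
```

View pics/w5.png

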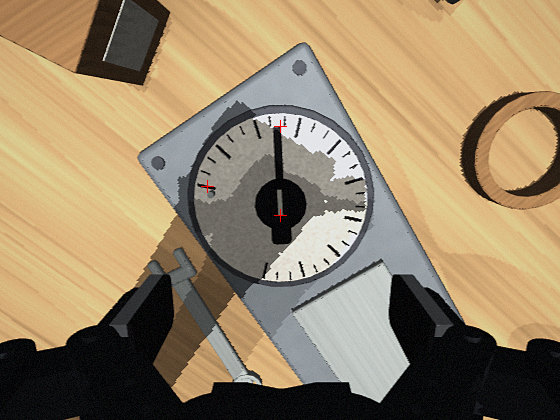

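The bar runs vertically in the image, centred at about (281,216) px. The predicted axis is the same pixel, and the pointer tip (278,128) is on its marker to about 2°. I descend and grip the bar.

```bash
python3 -m handwheel '[{"twist":[0,0,-0.002],"linear":[0,-0.001,0.03],"jaw":1},{"twist":[0,0,-0.002],"linear":[0,-0.001,0.06],"jaw":1},{"twist":[0,0,-0.002],"linear":[0,-0.001,0.09],"jaw":0.7},{"twist":[0,0,-0.002],"linear":[0,-0.001,0.11],"jaw":0.7},{"twist":[0,0,-0.002],"linear":[0,-0.001,0.118],"jaw":0.7},{"twist":[0,0,-0.002],"linear":[0,-0.001,0.118],"jaw":0.7},{"twist":[0,0,-0.002],"linear":[0,-0.001,0.118],"jaw":0},{"twist":[0,0,-0.002],"linear":[0,-0.001,0.118],"jaw":0},{"twist":[0,0,-0.002],"linear":[0,-0.001,0.118],"jaw":0},{"twist":[0,0,-0.002],"linear":[0,-0.001,0.118],"jaw":0},{"twist":[0,0,-0.002],"linear":[0,-0.001,0.118],"jaw":0},{"twist":[0,0,-0.002],"linear":[0,-0.001,0.118],"jaw":0}]' 40;python3 -c "
from h import *
to(605,255.7,63,30)
print(readout.get_state()['ft_torque'])"
```

```text
time_s: 18.7
ee_pos: [606.6, 256.3, 65.2]
tool_rot: [0.0, 0.936, 0.352, 0.002]
contact_force: [1.8, -2.4, 7.0]
grip_width: 13.0
grasp_force: 41.9
pos [606.6 256.3  65.2] yawy -48.7 t 18.7 F [ 1.8 -2.4  7. ] w 13.0 41.9 j7 -0.9612745530644472
linear [-0.0016 -0.0006  0.0022]
twist [ 1.200e-03 -3.000e-04 -4.374e-01]
[-0.53058793 -0.16370927  0.08398996]
```

```bash
python3 -m handwheel '[{"twist":[0,0,-0.03],"linear":[0,0,0],"jaw":0},{"twist":[0,0,-0.065],"linear":[0,0,0],"jaw":0},{"twist":[0,0,-0.1],"linear":[0,0,0],"jaw":0},{"twist":[0,0,-0.135],"linear":[0,0,0],"jaw":0},{"twist":[0,0,-0.17],"linear":[0,0,0],"jaw":0},{"twist":[0,0,-0.205],"linear":[0,0,0],"jaw":0},{"twist":[0,0,-0.24],"linear":[0,0,0],"jaw":0},{"twist":[0,0,-0.275],"linear":[0,0,0],"jaw":0},{"twist":[0,0,-0.31],"linear":[0,0,0],"jaw":0},{"twist":[0,0,-0.345],"linear":[0,0,0],"jaw":0},{"twist":[0,0,-0.38],"linear":[0,0,0],"jaw":0},{"twist":[0,0,-0.39],"linear":[0,0,0],"jaw":0}]';python3 -c "
from h import *
to(605,255.7,63,30)
print(readout.get_state()['ft_torque'])"
python3 -m handwheel '[{"twist":[0,0,-0.01],"linear":[0,0,0],"jaw":0},{"twist":[0,0,-0.02],"linear":[0,0,0],"jaw":0},{"twist":[0,0,-0.03],"linear":[0,0,0],"jaw":0},{"twist":[0,0,-0.03],"linear":[0,0,0],"jaw":0},{"twist":[0,0,-0.03],"linear":[0,0,0],"jaw":0}]' >/dev/null;python3 -c "
from h import *
to(605,255.7,63,30)
print(readout.get_state()['ft_torque'])"
```

```text
time_s: 19.7
ee_pos: [604.9, 256.6, 65.2]
tool_rot: [-0.0, 0.561, 0.828, 0.0]
contact_force: [-4.4, -2.6, 10.5]
grip_width: 12.9
grasp_force: 42.4
pos [604.9 256.6  65.2] yawy 21.8 t 19.7 F [-4.4 -2.6 10.5] w 12.9 42.4 j7 0.03528772348195883
linear [-0.0009 -0.0002  0.0022]
twist [ 0.     -0.0001 -0.0456]
[-0.51054401  1.06054172 -0.00644335]
pos [604.7 256.5  65.2] yawy 26.9 t 20.1167 F [-4.4 -2.9 11.5] w 13.0 42.5 j7 0.10774037341652855
linear [-0.0009 -0.0001  0.0022]
twist [-0.0001 -0.     -0.0173]
[-0.66364113  1.07462217  0.05936644]
```

```bash
cat > t.py <<'E'
from h import *
s=readout.get_state();M=rot();print(np.degrees(np.arctan2(M[1,1],M[0,1])).round(2),np.round(s['ft_torque'],3),np.round(s['contact_force'],1))
E
python3 -m handwheel '[{"twist":[0,0,-0.01],"linear":[0,0,0],"jaw":0},{"twist":[0,0,-0.01],"linear":[0,0,0],"jaw":0},{"twist":[0,0,-0.01],"linear":[0,0,0],"jaw":0}]' >/dev/null;python3 t.py
python3 -m handwheel '[{"twist":[0,0,-0.01],"linear":[0,0,0],"jaw":0},{"twist":[0,0,-0.01],"linear":[0,0,0],"jaw":0},{"twist":[0,0,-0.01],"linear":[0,0,0],"jaw":0}]' >/dev/null;python3 t.py
```

```text
28.63 [-0.633  0.97  -0.271] [-4.3 -2.6 11.5]
30.3 [-0.57   0.982 -0.994] [-4.2 -3.3 12. ]
```

Torque about z jumped from 0.06 to 0.99 N m near 28°, so the pointer is on its stop. I let go and rise.

```bash
python3 -m handwheel '[{"twist":[0,0,0],"linear":[0,0,0],"jaw":0.7},{"twist":[0,0,0],"linear":[0,0,0],"jaw":0.7},{"twist":[0,0,0],"linear":[0,0,0],"jaw":0.7},{"twist":[0,0,0],"linear":[0,0,0],"jaw":0.7},{"twist":[0,0,0],"linear":[0,0,0],"jaw":0.7},{"twist":[0,0,0],"linear":[0,0,-0.03],"jaw":0.7},{"twist":[0,0,0],"linear":[0,0,-0.06],"jaw":0.7},{"twist":[0,0,0],"linear":[0,0,-0.09],"jaw":0.7},{"twist":[0,0,0],"linear":[0,0,-0.12],"jaw":0.7},{"twist":[0,0,0],"linear":[0,0,-0.12],"jaw":0.7},{"twist":[0,0,0],"linear":[0,0,-0.12],"jaw":0.7},{"twist":[0,0,0],"linear":[0,0,-0.12],"jaw":0.7}]'; python3 - <<'E'
from h import *
viewer.capture('top')
p,pix,ray=wrist('w6.png',[])
w=p['color'][40:300,120:440]
s=viewer.capture('scene')['color'][180:270,110:430]
a=cv2.resize(w,None,fx=1.5,fy=1.5);b=cv2.resize(s,(640,180))
c=np.zeros((570,640,3),np.uint8);c[:390,:480]=a;c[390:]=b
cv2.imwrite('pics/fin.png',cv2.cvtColor(c,4))
E
```

```text
time_s: 21.62
ee_pos: [604.3, 257.0, 182.8]
tool_rot: [-0.0, 0.496, 0.868, -0.0]
contact_force: [0.0, 0.5, -0.6]
grip_width: 59.5
grasp_force: 0.0
```

View pics/fin.png

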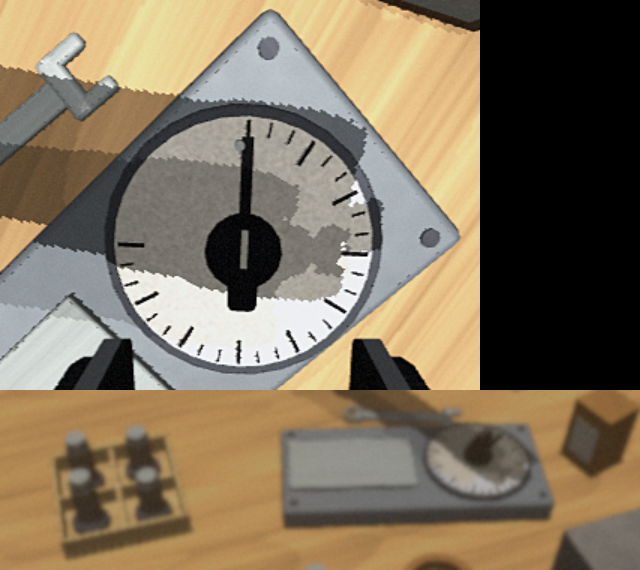

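The pointer tip (248,140) sits on the zero mark (248,128) against the stop pin (240,145). All four jacks stand upright in the crate's cells, and the load plate is empty. Handing in.

```bash
python3 -c "
from plant import order
print(order.close_job())"
```

```text
the job is handed in; nothing more can be done
None
```

Both tested jacks stand upright in the crate's two empty cells, the knob is turned back to its zero stop and released, and the job was handed in at about 22 s; no verdict was returned.

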